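# Turn the blue-lidded paint jar over on its swivel stand and back

## Robot

A 6-joint arm with a two-finger parallel gripper is mounted at the origin on the work surface. World frame = base frame: x ahead of the robot, y to its left, z up, the work surface at z = 0. Lengths are in mm, angles in rad, forces in N, time in s.
With the tool pointing down it reaches from about 300 to 875 mm from the base axis. Payload 4.2 kg.
Tool frame: the origin (TCP) lies at the very end of the fingers, on their centre line; the grasp point (between the pads) lies 19 mm behind it; z points along the fingers, y is the line along which they close (so a half turn about z gives the same grasp; the last joint's range is limited). The gripper opens to 85 mm and grips with 20 to 120 N. Pads are 22 mm wide; open, the fingers measure 114 mm over their backs; the gripper's body (76 mm by 85 mm) begins 54 mm behind the grasp point. The pads swing forward as they close: fully open they stand 13 mm farther back than shut.
Start: joints at [-1.159, 0.32, 1.565, -0, 1.257, -0.02], TCP at [240.646, -522.237, 231.338] pointing down, gripper open.
Joint ranges: [-3.11, 3.11], [-0.84, 2.01], [0.21, 2.61], [-1.34, 4.49], [0.05, 2.63], [-2.56, 2.56]. Speed limits (rad/s): [2.57, 2.57, 3.14, 3.14, 3.14, 3.14].

## Interface

Orientations are given as a unit quaternion [x, y, z, w].
In Python, from cell import ctrl gives the robot as it stands. The module is installed in compiled form; this text tells all that it offers.
- The arm moves only by the tool send_rows, never from a script. Its argument "series" is a list of rows, each a list of 3 entries, a list of its own where there are three numbers: the opening, from 0 (shut) to 1 (fully open), then the shift along the tool's x, y, z each as a share of 0.15 m, from -1 to 1, then the turn, a rotation vector about the tool's x, y, z each as a share of 180 degrees, from -1 to 1. A call has 1 to 20 rows; each row is the pose to reach, as a shift and turn from the pose commanded when the call began, along the tool's axes at that moment, turning the shorter way round; what a row does not reach only later rows make up. A row lasts 1/10 s, in which the tool goes at most 50 mm and 8.59 degrees, less where a joint would pass 70% of its speed; a pose out of reach is approached as far as the arm can. A call with a number of a shift or a turn outside -1 to 1 is refused whole. A call with a gripper value outside its range is refused whole. The fingers move at their own pace and stop on an object; "newtons" is the grip in N (left out, the last holds). Time passes only in rows, so rows that repeat a pose let the fingers close. It gives the time, the measured TCP pose, the force, the opening and the grip force at its end, in the units of the state.
- ctrl.get_obs(): the state, without advancing time (a new reading comes with each control period).
- ctrl.read_camera(name): name is "side" or "top" or "wrist"; returns the picture (384x512x3 uint8, red, green, blue); there is no depth.
- ctrl.get_calibration(name): a dict with "intrinsics" (3x3 intrinsics, pixels), "k1" (the pictures are not rectified: a ray, as slopes to the right and down, at radius r is drawn at 1 + k1 r^2 times it, then the intrinsics apply), "R" (3x3) and "t" (3): a world point X has camera coordinates R X + t. Camera axes: x right, y down, z forward; pixel columns grow to the right and rows downward; lengths in mm; the calibration is good to about 2 mm. A picture is of the moment at which its call begins: read the wrist's pose just before it. get_calibration takes no time and is no camera call; for the wrist camera it gives the pose at the moment of the call.
- ctrl.finish_job(): hands the job in; it is judged then, once.
The state is a dict: "t": time; "joints": joint angles; "qvel": joint speeds; "joint_efforts": joint torques, N m; "tool_pos": TCP position; "ee_rot": TCP orientation; "force": force on the tool from outside, world axes, zero at the start; "wrist_torque": the same for the moment, N m; "width": opening from 0.0 (shut) to 1.0 (fully open); "grasp_force": force on a finger pad.
Only numpy, scipy, OpenCV 4.12 (cv2) and the standard library are available. Lean on these libraries where they do the work, as an engineer would, in place of code of your own. Each camera call takes 0.05 s, during which the arm holds its last target. There are 200 camera calls.

## Task

Two sealed jars of glass paint sit in swivel stands on the stained-glass bench. Turn the blue-lidded jar fully upside down by its crank handle, keep it upside down for about a second so the settled pigment loosens, then turn it fully upright again and let go. Leave the orange-lidded jar as it is.

Things in the scene. Friction and masses are not known exactly. Their poses are not given: they have to be found in the camera images.
- blue_jar (a joint): Angle of the blue-lidded jar: 0 = upright, at a stop; 3.14 = upside down, at the other stop; starts at 0 to 0.3. White jar 68 mm across, 110 tall, blue lid and blue band near its bottom, held at mid-height on a horizontal axle. Balanced, no spring: stays where left (friction some 2.5 N at the handle).
- blue_handle (a point): Centre of the crank grip of the blue jar: black sleeve 16 mm across, 70 long, level, along the axle (point y), spinning freely on its pin, so it can be pinched from above and carried round. 50 mm from the axle line, 38 outside the crank arm. At 0 it is level with the axle on the robot's side; it goes up over the top (1.57) and down to the far side, level again (3.14).
- blue_pivot (a point): Fixed point on the blue jar's axle, mid-jar, 130 mm above the bench. y along the axle, z up, x away from the robot (stand yawed up to 0.25). Here the handle's centre is at (-50 cos q, -115, 50 sin q) mm, q the joint value. The stand: foot 150 x 170 mm, two posts 147 mm tall, 62 mm either side of the jar's axis.
- orange_handle (a point): Centre of the crank grip of the other stand, the same but with an orange lid and band: leave it alone. The stands may be either way round, left or right. Also on the bench: copper foil roll, brush, white scrap tub, all at most 50 mm high.

How it is judged (in metres and radians):
On the way:
1. the blue-lidded jar is upside down, within 12 degrees, for half a second (value of joint blue_jar above 2.93 rad), for 0.5 s.
At the end, for the whole second after the job is handed in: The blue-lidded jar is upright again, within 11 degrees (joint under 0.2), at rest, after having been upside down; the orange-lidded jar's handle was never moved by more than 20 mm (value of joint blue_jar below 0.2 rad and velocity of joint blue_jar between -0.05 and 0.05 rad/s); the robot touches nothing.
It fails at once if the orange-lidded jar is turned or shifted by more than 20 mm at its handle (distance of orange_handle from where it was at the start of the episode above 0.02 m).
It also fails if it takes over 48 s, if anything falls off the work surface, if the arm or the gripper's body presses on something with over 40 N, if the wrist force passes 120 N, or if a joint passes its speed limit or range.

## Working session

There is one attempt and no reset: what is moved stays moved. The work goes in short steps, Python scripts to look and compute and a tool call to move; the robot and the scene stay as the last step left them, time stands still between calls to the robot, and variables do not carry over. Pictures are saved under pics/ and viewed, at most 10 in all, crops included, and the job is handed in when it is done.

Besides the shell and the picture viewer there is one more tool, called after "Call:" as name(argument=value, ...) on one line, values as JSON. send_rows: Moves the arm, as the interface text tells. Shift numbers are shares of 0.15 m and turn numbers shares of 180 degrees, none past 1 either way. Its arguments: {"type":"object","properties":{"series":{"type":"array"},"newtons":{"type":"number"}},"required":["series"]}

```bash
mkdir -p pics
python3 - <<'E'
from cell import ctrl
import cv2
for n in("top","side"):
    im=ctrl.read_camera(n); cv2.imwrite(f"pics/{n}0.png",cv2.resize(im[:,:,::-1],(800,600),interpolation=cv2.INTER_CUBIC))
    cv2.imwrite(f"pics/raw_{n}0.png",im[:,:,::-1])
    c=ctrl.get_calibration(n);print(n,c)
o=ctrl.get_obs();print(o["t"],o["tool_pos"],o["ee_rot"],o["force"])
E
```

```text
top {'intrinsics': array([[398.78605009,   0.        , 254.03139297],
       [  0.        , 398.78605009, 193.7927834 ],
       [  0.        ,   0.        ,   1.        ]]), 'k1': -0.08261400339144598, 'R': array([[ 0.02456692, -0.99964955, -0.0098613 ],
       [-0.99763725, -0.023882  , -0.06441712],
       [ 0.06415904,  0.01142053, -0.99787434]]), 't': array([ -7.9184989 , 543.01359026, 904.08054631])}
side {'intrinsics': array([[372.37085257,   0.        , 253.08031829],
       [  0.        , 372.37085257, 185.54657595],
       [  0.        ,   0.        ,   1.        ]]), 'k1': 0.028394978584411725, 'R': array([[-0.74355996, -0.66863993,  0.00626259],
       [-0.41409541,  0.45310006, -0.78944622],
       [ 0.52501769, -0.58959391, -0.61378779]]), 't': array([402.5118403 , 335.88318601, 692.7031857 ])}
0.1 [ 240.47116626 -521.84329728  230.5706427 ] [ 9.76781889e-01  2.14234743e-01 -1.60148337e-04 -7.68842648e-04] [-0.97271845 -0.06119626 -0.49379178]
```

View pics/top0.png

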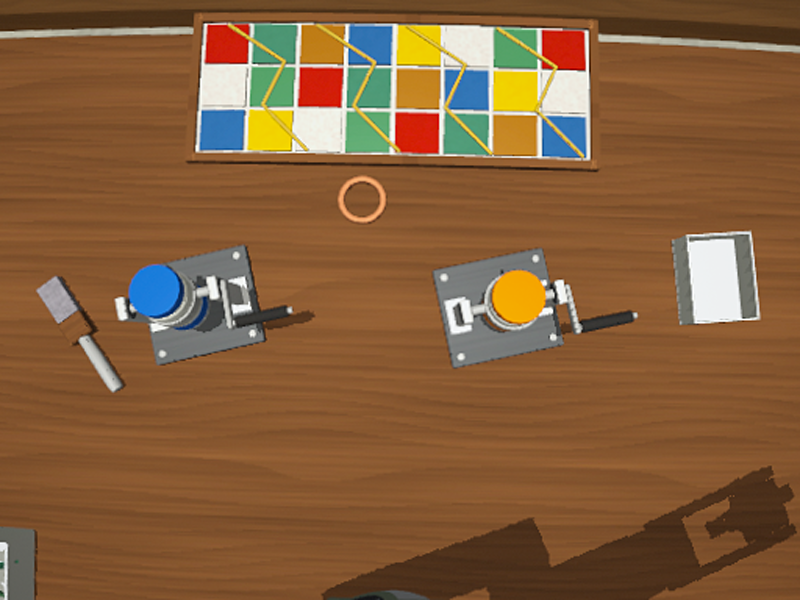

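View pics/side0.png

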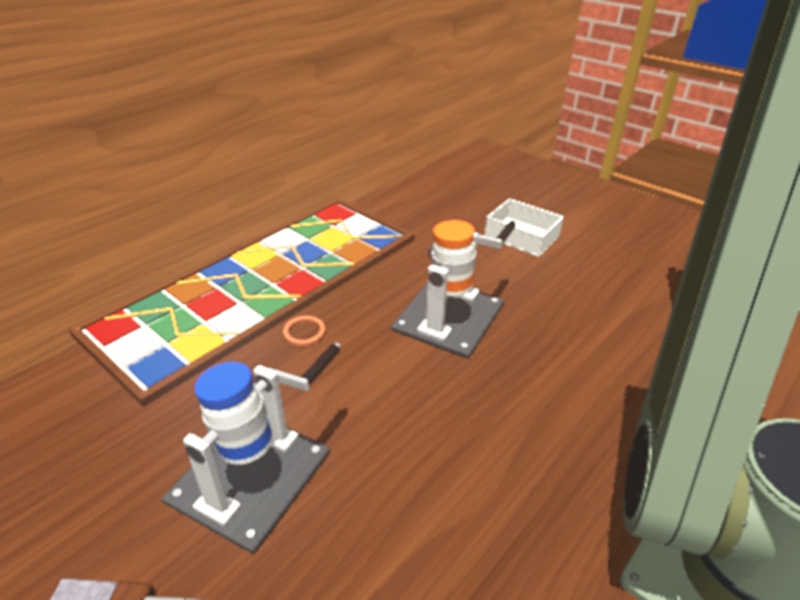

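The top view shows the blue lid at (157,291) with its handle from (237,323) to (289,311); the orange stand is to the right, with its handle at (580–635, 320). The side view shows the blue grip from (307,381) to (338,347). Next I fit a stand model (x, y, yaw, q) to both views.

```bash
cat > h.py <<'E'
import numpy as np
from cell import ctrl
from scipy.optimize import least_squares
from scipy.spatial.transform import Rotation as R
def proj(c,X):
    p=c["R"]@np.asarray(X,float)+c["t"]; s=p[:2]/p[2]; s=s*(1+c["k1"]*(s@s))
    return (c["intrinsics"]@np.r_[s,1])[:2]
def wp(v,p):  # pivot-frame point -> world
    x,y,yaw=v[:3]; return np.array([x,y,130])+R.from_euler("z",yaw).apply(p)
def handle(v,y=-115,q=None):
    q=v[3] if q is None else q
    return wp(v,[-50*np.cos(q),y,50*np.sin(q)])
E
python3 - <<'E'
from h import *
import cv2
T,S=ctrl.get_calibration("top"),ctrl.get_calibration("side")
k=1.5625
obs=[(T,lambda v:handle(v,-80),(237,322.5)),(T,lambda v:handle(v,-150),(290,311)),
(S,lambda v:handle(v,-80),(307,381)),(S,lambda v:handle(v,-150),(338,347)),
(T,lambda v:wp(v,[75,-85,v[4]-130]),(246,246)),(T,lambda v:wp(v,[-75,-85,v[4]-130]),(266,341)),(T,lambda v:wp(v,[-75,85,v[4]-130]),(157,364)),
(S,lambda v:wp(v,[-75,-85,v[4]-130]),(328,452)),(S,lambda v:wp(v,[75,85,v[4]-130]),(167,494)),(S,lambda v:wp(v,[-75,85,v[4]-130]),(254,543)),
(T,lambda v:wp(v,[-55*np.sin(v[3])*-1*-1,0,55*np.cos(v[3])]),(157,291))]
def f(v): return np.ravel([proj(c,g(v))-np.array(p)/k for c,g,p in obs])
for s in(1,-1):
    r=least_squares(f,[500,250,.2,.15*s,10],loss="soft_l1")
    print(r.x.round(3),r.cost);print(f(r.x).reshape(-1,2).round(1).tolist())
v=r.x;print("handle",handle(v))
# orange handle rough, z~150
im=cv2.imread("pics/raw_top0.png")
for c,n in((T,"top"),(S,"side")):
    im=cv2.imread(f"pics/raw_{n}0.png")
    u,w=proj(c,handle(v)).astype(int); u=max(u-50,0);w=max(w-37,0)
    a=cv2.resize(im[w:w+75,u:u+100],(400,300),interpolation=cv2.INTER_CUBIC)
    for y in(-80,-115,-150):
        p=(proj(c,handle(v,y))-(u,w)+.5)*4; cv2.circle(a,(int(p[0]),int(p[1])),3,(0,255,0),1)
    globals()[n]=a
cv2.imwrite("pics/fit.png",np.hstack([top,side]))
E
```

```text
[5.35994e+02 2.99489e+02 2.32000e-01 1.20000e-02 9.05200e+00] 14.195393615543818
[[0.9, -0.3], [0.4, -0.0], [0.6, 0.3], [-0.2, 1.1], [0.8, -1.8], [0.1, -0.4], [0.0, -0.4], [2.5, -4.3], [-3.1, 0.4], [-0.6, 3.2], [-0.3, 2.3]]
[535.994 299.489   6.515 -12.554   9.052] 14.195393615546811
[[0.9, -0.3], [0.4, -0.0], [0.6, 0.3], [-0.2, 1.1], [0.8, -1.8], [0.1, -0.4], [0.0, -0.4], [2.5, -4.3], [-3.1, 0.4], [-0.6, 3.2], [-0.3, 2.3]]
handle [513.79520993 176.07111367 130.607844  ]
```

View pics/fit.png

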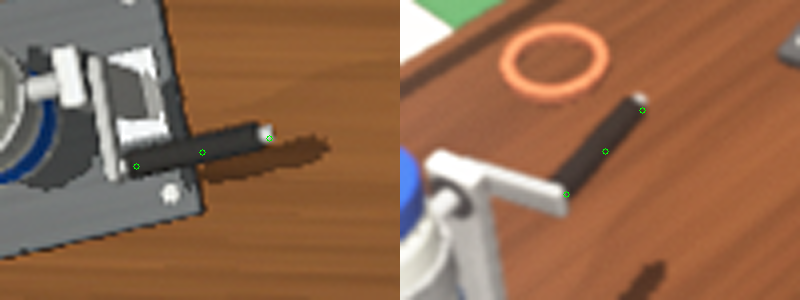

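The crops show the sleeve well covered by the model (top: from (135,163) to (262,133) in the crop), but the side view sits slightly higher. My lid sign was wrong, so I'm refitting.

Run:
```python
from h import *
T,S=ctrl.get_calibration("top"),ctrl.get_calibration("side")
k=1.5625
ut,us=[np.maximum(proj(c,[513.795,176.071,130.608]).astype(int)-(50,37),0) for c in(T,S)]
tp=lambda x,y:(ut+np.array([x,y])/4-.375); sp=lambda x,y:(us+np.array([x-400,y])/4-.375)
F=lambda x,y:(lambda v:wp(v,[x,y,v[4]-130]))
g=lambda x,y:np.array([x,y])/k-.2
obs=[(T,lambda v:handle(v,-80),tp(134,165)),(T,lambda v:handle(v,-150),tp(261,134)),
(S,lambda v:handle(v,-80),sp(560,189)),(S,lambda v:handle(v,-150),sp(636,104)),
(T,lambda v:wp(v,[55*np.sin(v[3]),0,55*np.cos(v[3])]),g(157,291)),(S,lambda v:wp(v,[55*np.sin(v[3]),0,55*np.cos(v[3])]),g(225,382)),
(T,F(75,-85),g(246,246)),(T,F(-75,-85),g(266,341)),(T,F(-75,85),g(157,364)),
(S,F(-75,-85),g(328,452)),(S,F(75,85),g(167,494)),(S,F(-75,85),g(254,543))]
for n in(6,9,12):
    def f(v): return np.ravel([proj(c,h(v))-p for c,h,p in obs[:n]]+[[.1*(v[4]-10),0]])
    r=least_squares(f,[536,299,.23,.15,10],loss="soft_l1");v=r.x
    print(n,v.round(3),handle(v).round(1),f(v).reshape(-1,2).round(1).tolist())
# free triangulation of the grip ends
for a,b in((0,2),(1,3)):
    t=least_squares(lambda X:np.r_[proj(T,X)-obs[a][2],proj(S,X)-obs[b][2]],[510,180,135]);print(t.x.round(1),t.fun.round(1))
```

```text
6 [5.34165e+02 3.01632e+02 2.55000e-01 1.00000e-01 1.00000e+01] [515.  177.8 135. ] [[-0.9, -0.1], [0.8, -0.2], [0.6, 0.1], [0.1, 0.1], [-1.8, 0.3], [0.0, -2.0], [0.0, 0.0]]
9 [5.34858e+02 3.01542e+02 2.45000e-01 9.60000e-02 6.63800e+00] [514.5 177.9 134.8] [[-0.9, -0.0], [0.8, 0.2], [0.6, 0.2], [0.3, 0.3], [-1.7, 0.0], [-0.1, -2.2], [-0.1, -1.3], [-0.0, -0.3], [0.3, 0.6], [-0.3, 0.0]]
12 [5.35653e+02 3.00491e+02 2.40000e-01 9.00000e-02 1.05380e+01] [514.6 176.9 134.5] [[-0.4, -0.2], [1.3, 0.2], [0.8, 0.0], [0.7, 0.2], [-1.1, -0.2], [0.3, -2.6], [0.2, -1.8], [-0.1, -0.4], [-0.1, 0.1], [2.3, -4.4], [-3.4, 1.0], [-0.3, 3.4], [0.1, 0.0]]
[506.9 211.  133.9] [-0.4 -0.5  0.6  0.1]
[523.1 145.1 136.6] [ 0.1  0.1 -0.1 -0. ]
```

Call:
send_rows(series=[[1,[0,0,-0.25],[0,0,0]],[1,[0.2,-0.2,-0.5],[0,0,0]],[1,[0.4,-0.4,-0.5],[0,0,0]],[1,[0.6,-0.6,-0.5],[0,0,0]],[1,[0.8,-0.8,-0.5],[0,0,0]],[1,[1,-1,-0.5],[0,0,0]]], newtons=30)

```text
t: 0.7
tool_pos: [314.2, -321.5, 306.1]
ee_rot: [0.977, 0.214, -0.0, -0.0]
force: [0.7, -0.5, -0.2]
width: 1.001
grasp_force: 0.0
```

Call:
send_rows(series=[[1,[0.2,-0.2,0],[0,0,0]],[1,[0.4,-0.4,0],[0,0,0]],[1,[0.6,-0.6,0],[0,0,0]],[1,[0.8,-0.8,0],[0,0,0]],[1,[1,-1,0],[0,0,0]],[1,[1,-1,0],[0,0,0]]])

```text
t: 1.3
tool_pos: [388.4, -120.3, 306.1]
ee_rot: [0.976, 0.217, 0.0, -0.001]
force: [0.6, 0.1, 0.4]
width: 0.999
grasp_force: 0.0
```

```bash
cat >> h.py <<'E'
def plan(target, toolx_deg):
    """shift/turn shares from measured pose to a TCP target, tool pointing down, tool x at toolx_deg"""
    o=ctrl.get_obs(); r=R.from_quat(o["ee_rot"]); a=np.radians(toolx_deg)/2
    g=R.from_quat([np.cos(a),np.sin(a),0,0])
    print("t",round(o["t"],2),"pos",o["tool_pos"].round(1),"j",o["joints"].round(2),"F",o["force"].round(1),"w",round(o["width"],3),"gf",o["grasp_force"])
    print("shift",(r.inv().apply(np.asarray(target)-o["tool_pos"])/150).round(3),"turn",((r.inv()*g).as_rotvec()/np.pi).round(3))
V=[534.9,301.5,.245,.096]
E
python3 - <<'E'
from h import *
h=handle(V,-120);print(h);plan(h+[0,0,130],90+np.degrees(.245))
E
```

```text
[515.72324076 173.01154683 134.7926306 ]
t 1.3 pos [ 388.4 -120.3  306.1] j [-0.33  0.    1.77  0.    1.37  0.8 ] F [0.6 0.1 0.4] w 0.999 gf 0.0
shift [ 1.599 -1.409  0.279] turn [-0.    -0.001 -0.438]
```

Call:
send_rows(series=[[1,[0.2,-0.18,0],[0,0,-0.04]],[1,[0.4,-0.36,0],[0,0,-0.08]],[1,[0.6,-0.54,0],[0,0,-0.12]],[1,[0.8,-0.72,0],[0,0,-0.16]],[1,[0.95,-0.85,0],[0,0,-0.2]],[1,[1,-0.9,0],[0,0,-0.24]],[1,[1,-0.9,0],[0,0,-0.28]]])

```text
t: 2.0
tool_pos: [467.8, 61.8, 305.6]
ee_rot: [0.79, 0.613, -0.001, -0.0]
force: [-0.5, -0.5, -0.3]
width: 0.999
grasp_force: 0.0
```

Run:
```python
from h import *
h=handle(V,-120);plan(h+[0,0,110],90+np.degrees(.245))
```

```text
t 2.0 pos [467.8  61.8 305.6] j [ 0.11  0.11  1.65 -0.    1.38  0.36] F [-0.5 -0.5 -0.3] w 0.999 gf 0.0
shift [0.798 0.125 0.405] turn [-0.     0.    -0.158]
```

Call:
send_rows(series=[[1,[0.2,0.03,0.1],[0,0,-0.04]],[1,[0.4,0.06,0.2],[0,0,-0.08]],[1,[0.6,0.09,0.3],[0,0,-0.12]],[1,[0.75,0.12,0.38],[0,0,-0.158]],[1,[0.8,0.125,0.405],[0,0,-0.158]],[1,[0.8,0.125,0.405],[0,0,-0.158]],[1,[0.8,0.125,0.405],[0,0,-0.158]]])

```text
t: 2.7
tool_pos: [516.1, 171.3, 246.0]
ee_rot: [0.619, 0.785, -0.0, 0.0]
force: [0.2, -0.0, 1.1]
width: 0.998
grasp_force: 0.0
```

Run:
```python
from h import *
import cv2
h=handle(V,-120);plan(h+[0,0,-19],90+np.degrees(.245))
c=ctrl.get_calibration("wrist");im=ctrl.read_camera("wrist")[:,:,::-1]
a=cv2.resize(im,(800,600),interpolation=cv2.INTER_CUBIC)
for y in(-80,-115,-150):
    p=proj(c,handle(V,y));print(p.round(1),(p*1.5625).round())
    cv2.circle(a,tuple(int(i) for i in (p+.5)*1.5625),3,(0,255,0),1)
cv2.imwrite("pics/w1.png",a)
```

```text
t 2.7 pos [516.1 171.3 246. ] j [ 0.3   0.26  1.61 -0.    1.27  0.07] F [ 0.2 -0.   1.1] w 0.998 gf 0.0
shift [0.013 0.    0.868] turn [ 0.     0.    -0.003]
[257.1 145.6] [402. 227.]
[257.6 182.1] [402. 285.]
[258. 216.] [403. 337.]
```

View pics/w1.png

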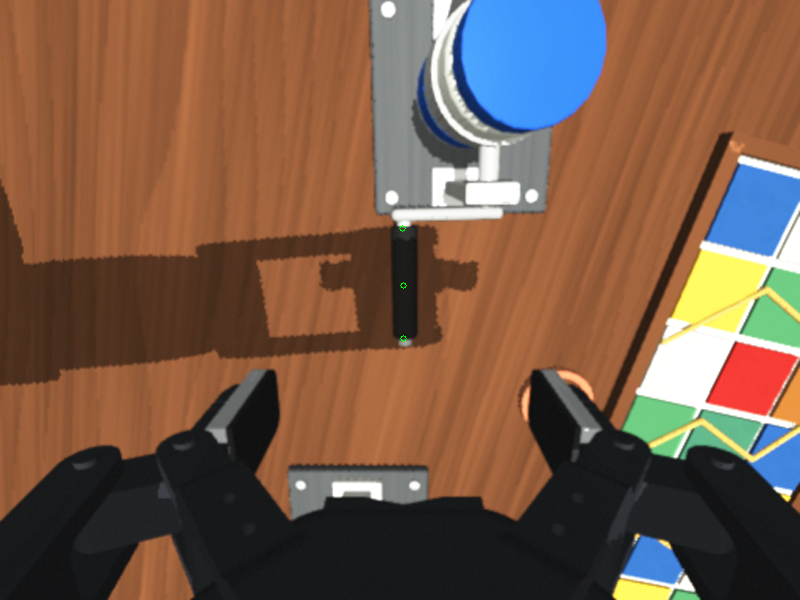

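The wrist view shows the blue sleeve from (403,228) to (403,338), right on the predicted points. The camera appears to sit on the stand's side, so I'll check its clearance before descending.

Run:
```python
from h import *
c=ctrl.get_calibration("wrist");print((-c["R"].T@c["t"]-ctrl.get_obs()["tool_pos"]).round(1))
```

```text
[-16.3  69.7 142.3]
```

Call:
send_rows(series=[[1,[0,0,0.1],[0,0,0]],[1,[0,0,0.2],[0,0,0]],[1,[0,0,0.3],[0,0,0]],[1,[0,0,0.3],[0,0,0]]])

```text
t: 3.15
tool_pos: [515.0, 170.9, 199.7]
ee_rot: [0.619, 0.785, -0.001, -0.001]
force: [-0.8, -0.3, -0.4]
width: 0.999
grasp_force: 0.0
```

Call:
send_rows(series=[[1,[0,0.005,0.14],[0,0,0]],[1,[0,0.005,0.28],[0,0,0]],[1,[0,0.005,0.42],[0,0,0]],[1,[0,0.005,0.52],[0,0,0]],[1,[0,0.005,0.56],[0,0,0]],[1,[0,0.005,0.56],[0,0,0]]])

```text
t: 3.75
tool_pos: [517.1, 172.1, 116.9]
ee_rot: [0.619, 0.785, -0.0, 0.0]
force: [0.5, 0.5, 0.3]
width: 1.001
grasp_force: 0.0
```

Call:
send_rows(series=[[0,[0,0,0],[0,0,0]],[0,[0,0,0],[0,0,0]],[0,[0,0,0],[0,0,0]],[0,[0,0,0],[0,0,0]],[0,[0,0,0],[0,0,0]],[0,[0,0,0],[0,0,0]],[0,[0,0,0],[0,0,0]],[0,[0,0,0],[0,0,0]]], newtons=30)

```text
t: 4.55
tool_pos: [516.6, 172.4, 116.6]
ee_rot: [0.618, 0.786, -0.0, -0.0]
force: [-2.1, -0.2, 2.3]
width: 0.177
grasp_force: 29.2
```

Run:
```python
from h import *
p=handle(V,-120)-[0,0,19]; plan(p,90+np.degrees(.245))
o=ctrl.get_obs();r=R.from_quat(o["ee_rot"])
for q in np.linspace(.096,3.14,16):
    print(round(q,2),(r.inv().apply(handle(V,-120,q)-handle(V,-120))/150).round(2).tolist())
```

```text
t 4.55 pos [516.6 172.4 116.6] j [ 0.3   0.37  1.8  -0.    0.97  0.06] F [-2.1 -0.2  2.3] w 0.177 gf 29.213427901268005
shift [ 0.005 -0.005  0.005] turn [-0.     0.    -0.003]
0.1 [0.0, 0.0, 0.0]
0.3 [0.0, 0.01, -0.07]
0.5 [0.0, 0.04, -0.13]
0.7 [0.0, 0.08, -0.18]
0.91 [0.0, 0.13, -0.23]
1.11 [0.0, 0.18, -0.27]
1.31 [0.0, 0.25, -0.29]
1.52 [0.0, 0.31, -0.3]
1.72 [0.0, 0.38, -0.3]
1.92 [0.0, 0.45, -0.28]
2.13 [0.0, 0.51, -0.25]
2.33 [0.0, 0.56, -0.21]
2.53 [0.0, 0.6, -0.16]
2.73 [0.01, 0.64, -0.1]
2.94 [0.01, 0.66, -0.04]
3.14 [0.01, 0.67, 0.03]
```

Call:
send_rows(series=[[0,[0,0,-0.035],[0,0,0]],[0,[0,0.01,-0.07],[0,0,0]],[0,[0,0.025,-0.1],[0,0,0]],[0,[0,0.04,-0.13],[0,0,0]],[0,[0,0.06,-0.155],[0,0,0]],[0,[0,0.08,-0.18],[0,0,0]],[0,[0,0.105,-0.21],[0,0,0]],[0,[0,0.13,-0.23],[0,0,0]],[0,[0,0.155,-0.25],[0,0,0]],[0,[0,0.18,-0.27],[0,0,0]],[0,[0,0.215,-0.285],[0,0,0]],[0,[0,0.25,-0.29],[0,0,0]],[0,[0,0.28,-0.3],[0,0,0]],[0,[0,0.31,-0.3],[0,0,0]],[0,[0,0.31,-0.3],[0,0,0]]])

```text
t: 6.05
tool_pos: [561.6, 183.8, 160.5]
ee_rot: [0.619, 0.786, -0.001, -0.001]
force: [-0.8, 4.5, -16.4]
width: 0.172
grasp_force: 29.8
```

Run:
```python
from h import *
plan(handle(V,-120,1.57)-[0,0,19],90+np.degrees(.245))
```

```text
t 6.05 pos [561.6 183.8 160.5] j [0.3  0.4  1.63 0.   1.11 0.06] F [ -0.8   4.5 -16.4] w 0.172 gf 29.831747710704803
shift [ 0.005  0.018 -0.003] turn [-0.001 -0.    -0.003]
```

Call:
send_rows(series=[[0,[0,0.035,0.01],[0,0,0]],[0,[0,0.07,0.01],[0,0,0]],[0,[0,0.105,0.02],[0,0,0]],[0,[0,0.14,0.03],[0,0,0]],[0,[0,0.17,0.045],[0,0,0]],[0,[0,0.2,0.06],[0,0,0]],[0,[0,0.225,0.08],[0,0,0]],[0,[0,0.25,0.1],[0,0,0]],[0,[0,0.275,0.12],[0,0,0]],[0,[0,0.295,0.15],[0,0,0]],[0,[0,0.31,0.175],[0,0,0]],[0,[0,0.33,0.21],[0,0,0]],[0,[0,0.34,0.24],[0,0,0]],[0,[0,0.35,0.27],[0,0,0]],[0,[0,0.355,0.3],[0,0,0]],[0,[0,0.36,0.33],[0,0,0]],[0,[0,0.36,0.345],[0,0,0]],[0,[0,0.36,0.345],[0,0,0]]])

```text
t: 7.85
tool_pos: [613.2, 196.7, 111.9]
ee_rot: [0.619, 0.786, -0.0, -0.001]
force: [-7.7, 3.3, -1.2]
width: 0.174
grasp_force: 31.2
```

Run:
```python
from h import *
import cv2
plan(handle(V,-120,3.14)-[0,0,19],90+np.degrees(.245))
a=[cv2.resize(ctrl.read_camera(n)[y:y+150,x:x+200,::-1],(400,300),interpolation=cv2.INTER_CUBIC) for n,x,y in(("side",80,200),("top",50,120))]
cv2.imwrite("pics/flip.png",np.hstack(a))
```

```text
t 7.85 pos [613.2 196.7 111.9] j [0.29 0.52 1.56 0.   1.07 0.05] F [-7.7  3.3 -1.2] w 0.174 gf 31.24647706747055
shift [ 0.005 -0.004  0.005] turn [-0.001 -0.    -0.003]
```

View pics/flip.png

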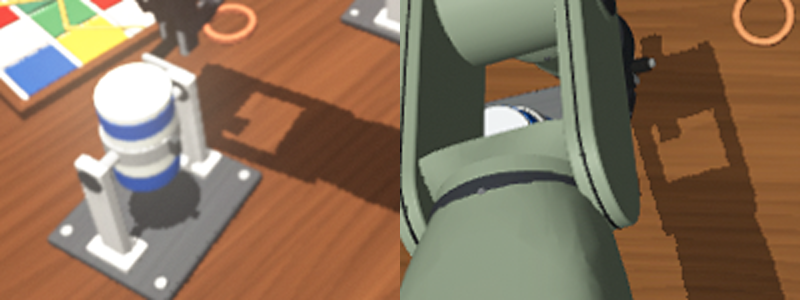

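The side crop shows the jar inverted, with its white bottom up at (133,90) and the blue lid below at (147,178). I'll push gently to the stop and hold for over a second.

Call:
send_rows(series=[[0,[0,0,0.01],[0,0,0]],[0,[0,0,0.02],[0,0,0]],[0,[0,0,0.025],[0,0,0]],[0,[0,0,0.025],[0,0,0]],[0,[0,0,0.025],[0,0,0]],[0,[0,0,0.025],[0,0,0]],[0,[0,0,0.025],[0,0,0]],[0,[0,0,0.025],[0,0,0]],[0,[0,0,0.025],[0,0,0]],[0,[0,0,0.025],[0,0,0]],[0,[0,0,0.025],[0,0,0]],[0,[0,0,0.025],[0,0,0]],[0,[0,0,0.025],[0,0,0]],[0,[0,0,0.025],[0,0,0]]])

```text
t: 9.35
tool_pos: [613.4, 196.7, 109.9]
ee_rot: [0.619, 0.786, 0.0, -0.001]
force: [-10.3, 4.3, 6.5]
width: 0.172
grasp_force: 32.0
```

Run:
```python
from h import *
plan(handle(V,-120,3.14)-[0,0,19],90+np.degrees(.245))
o=ctrl.get_obs();r=R.from_quat(o["ee_rot"])
for q in np.linspace(3.14,0,17)[1:]:
    print(round(q,2),(r.inv().apply(handle(V,-120,q)-[0,0,19]-o["tool_pos"])/150).round(3).tolist())
```

```text
t 9.35 pos [613.4 196.7 109.9] j [0.29 0.52 1.56 0.   1.06 0.05] F [-10.3   4.3   6.5] w 0.172 gf 32.020176351070404
shift [ 0.005 -0.005 -0.008] turn [-0.    -0.    -0.003]
2.94 [0.005, -0.011, -0.073]
2.75 [0.005, -0.03, -0.135]
2.55 [0.004, -0.061, -0.193]
2.36 [0.004, -0.103, -0.243]
2.16 [0.004, -0.153, -0.285]
1.96 [0.003, -0.211, -0.315]
1.77 [0.003, -0.273, -0.334]
1.57 [0.002, -0.339, -0.341]
1.37 [0.002, -0.403, -0.334]
1.18 [0.001, -0.466, -0.315]
0.98 [0.001, -0.524, -0.284]
0.79 [0.0, -0.574, -0.243]
0.59 [-0.0, -0.615, -0.192]
0.39 [-0.0, -0.646, -0.135]
0.2 [-0.001, -0.665, -0.072]
0.0 [-0.001, -0.671, -0.007]
```

Call:
send_rows(series=[[0,[0,0,-0.04],[0,0,0]],[0,[0,-0.01,-0.08],[0,0,0]],[0,[0,-0.02,-0.11],[0,0,0]],[0,[0,-0.03,-0.145],[0,0,0]],[0,[0,-0.045,-0.175],[0,0,0]],[0,[0,-0.06,-0.2],[0,0,0]],[0,[0,-0.08,-0.23],[0,0,0]],[0,[0,-0.105,-0.25],[0,0,0]],[0,[0,-0.13,-0.27],[0,0,0]],[0,[0,-0.155,-0.29],[0,0,0]],[0,[0,-0.18,-0.305],[0,0,0]],[0,[0,-0.21,-0.32],[0,0,0]],[0,[0,-0.24,-0.33],[0,0,0]],[0,[0,-0.275,-0.34],[0,0,0]],[0,[0,-0.31,-0.345],[0,0,0]],[0,[0,-0.34,-0.345],[0,0,0]],[0,[0,-0.34,-0.345],[0,0,0]]])

```text
t: 11.05
tool_pos: [566.2, 184.8, 160.1]
ee_rot: [0.619, 0.786, 0.002, 0.001]
force: [-1.4, 5.3, -1.9]
width: 0.172
grasp_force: 31.0
```

Run:
```python
from h import *
plan(handle(V,-120,0)-[0,0,19],90+np.degrees(.245))
```

```text
t 11.05 pos [566.2 184.8 160.1] j [0.3  0.4  1.63 0.   1.11 0.06] F [-1.4  5.3 -1.9] w 0.172 gf 31.035531163215637
shift [ 0.002 -0.349  0.326] turn [ 0.002 -0.    -0.003]
```

Call:
send_rows(series=[[0,[0,-0.035,0.002],[0,0,0]],[0,[0,-0.07,0.007],[0,0,0]],[0,[0,-0.105,0.015],[0,0,0]],[0,[0,-0.135,0.025],[0,0,0]],[0,[0,-0.165,0.04],[0,0,0]],[0,[0,-0.19,0.055],[0,0,0]],[0,[0,-0.215,0.075],[0,0,0]],[0,[0,-0.24,0.1],[0,0,0]],[0,[0,-0.265,0.12],[0,0,0]],[0,[0,-0.285,0.15],[0,0,0]],[0,[0,-0.3,0.175],[0,0,0]],[0,[0,-0.315,0.2],[0,0,0]],[0,[0,-0.325,0.23],[0,0,0]],[0,[0,-0.335,0.26],[0,0,0]],[0,[0,-0.34,0.3],[0,0,0]],[0,[0,-0.345,0.33],[0,0,0]],[0,[0,-0.345,0.345],[0,0,0]],[0,[0,-0.345,0.36],[0,0,0]],[0,[0,-0.345,0.36],[0,0,0]]])

```text
t: 12.95
tool_pos: [516.5, 172.3, 108.9]
ee_rot: [0.618, 0.786, 0.002, 0.002]
force: [-7.7, 1.1, 33.0]
width: 0.176
grasp_force: 34.4
```

Run:
```python
from h import *
plan(handle(V,-120,0)-[0,0,19],90+np.degrees(.245))
```

```text
t 12.95 pos [516.5 172.3 108.9] j [ 0.3   0.38  1.81 -0.    0.94  0.06] F [-7.7  1.1 33. ] w 0.176 gf 34.409220814704895
shift [ 0.006 -0.005 -0.014] turn [ 0.002  0.    -0.002]
```

Call:
send_rows(series=[[0,[0,0,-0.008],[0,0,0]],[0,[0,0,-0.012],[0,0,0]],[1,[0,0,-0.012],[0,0,0]],[1,[0,0,-0.012],[0,0,0]],[1,[0,0,-0.012],[0,0,0]],[1,[0,0,-0.012],[0,0,0]],[1,[0,0,-0.012],[0,0,0]],[1,[0,0,-0.012],[0,0,0]],[1,[0,0,-0.012],[0,0,0]],[1,[0,0,-0.012],[0,0,0]]])

```text
t: 13.95
tool_pos: [514.7, 172.0, 105.5]
ee_rot: [0.619, 0.786, -0.0, 0.0]
force: [-1.0, 0.2, 0.2]
width: 0.997
grasp_force: 0.0
```

Call:
send_rows(series=[[1,[0,0,-0.05],[0,0,0]],[1,[0,0,-0.15],[0,0,0]],[1,[0,0,-0.3],[0,0,0]],[1,[0,0,-0.5],[0,0,0]],[1,[0,0,-0.7],[0,0,0]],[1,[0,0,-0.9],[0,0,0]],[1,[0,0,-0.95],[0,0,0]],[1,[0,0,-0.95],[0,0,0]],[1,[0,0,-0.95],[0,0,0]]])

```text
t: 14.85
tool_pos: [514.0, 171.8, 246.9]
ee_rot: [0.619, 0.786, -0.001, -0.001]
force: [-0.4, 0.7, -0.5]
width: 1.0
grasp_force: 0.0
```

Run:
```python
from h import *
import cv2
plan(handle(V,-120,0)+[0,0,120],90+np.degrees(.245))
c=ctrl.get_calibration("wrist");im=cv2.resize(ctrl.read_camera("wrist")[:,:,::-1],(400,300))
for q in(0,.2):
    p=proj(c,handle(V,-150,q))*400/512;cv2.circle(im,tuple(int(i) for i in p),2,(0,255,0) if q else (0,0,255),-1)
s=cv2.resize(ctrl.read_camera("side")[200:350,80:280,::-1],(400,300),interpolation=cv2.INTER_CUBIC)
S=ctrl.get_calibration("side")
for q in(0,.2):
    p=(proj(S,handle(V,-150,q))-(80,200))*2;cv2.circle(s,tuple(int(i) for i in p),2,(0,255,0) if q else (0,0,255),-1)
cv2.imwrite("pics/end.png",np.hstack([s,im]))
```

```text
t 14.85 pos [514.  171.8 246.9] j [ 0.3   0.26  1.61 -0.    1.27  0.06] F [-0.4  0.7 -0.5] w 1.0 gf 0.0
shift [ 0.005  0.012 -0.02 ] turn [-0.001  0.    -0.003]
```

View pics/end.png

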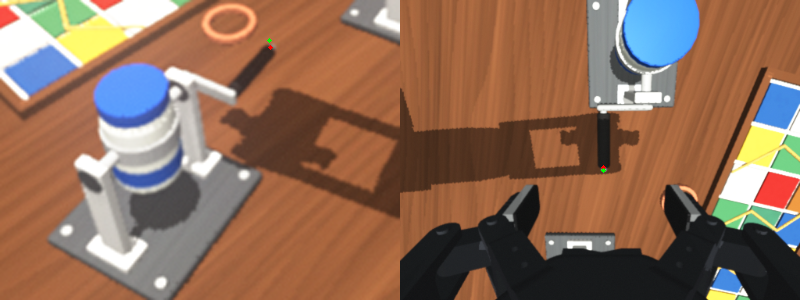

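The side crop shows the jar upright, with the grip's tip at (270,46) on the q = 0 mark. The gripper is open and clear above it, and the orange stand was not touched.

```bash
python3 -c "
from cell import ctrl
print(ctrl.finish_job())"
```

```text
the job is handed in; nothing more can be done
None
```

The blue-lidded jar was turned upside down, held there for about 1.5 s, turned back upright and released; the orange-lidded jar was not touched, and the job was handed in at about 15 s (no verdict was returned).

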